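# Collect the finished black glass pieces and lift the caddy level

## Robot

A 6-joint arm with a two-finger parallel gripper is mounted at the origin on the work surface. World frame = base frame: x ahead of the robot, y to its left, z up, the work surface at z = 0. Lengths are in m, angles in degrees, forces in N, time in s.
With the tool pointing down it reaches from about 0.35 to 0.875 m from the base axis. Payload 4.2 kg.
Tool frame: the origin (TCP) lies at the very end of the fingers, on their centre line; the grasp point (between the pads) lies 19 mm behind it; z points along the fingers, x is the direction in which the jaws open and shut, and the axes are right-handed (so a half turn about z gives the same grasp; the last joint's range is limited). The gripper opens to 87 mm and grips with 3 to 60 N. Pads are 19 mm wide; open, the fingers measure 117 mm over their backs; the gripper's body (75 mm by 190 mm) begins 51 mm behind the grasp point.
Start: joints at [-49.011, 22.042, 0.453, 0, -68.411, -14.817], TCP at [0.276, -0.561, 0.223] pointing down, gripper open.
Joint ranges: [-179.83, 179.83], [-69.29, 118.12], [-61.27, 80.66], [-181.25, 117.63], [-171.15, -9.14], [-177.46, 177.46]. Speed limits (degrees/s): [159.86, 159.86, 180, 180, 180, 180].

## Interface

Orientations are given as a 3x3 rotation matrix whose columns are the frame's x, y, z axes.
In Python, from station import r gives the robot as it stands.
- The arm moves only by the shell command python3 -m jog 'ROWS' [OPENING]. ROWS is JSON, a list of rows, each a list of 2 entries, a list of its own where there are three numbers: the shift along the tool's x, y, z in m, then the turn, a rotation vector about the tool's x, y, z in units of 5 degrees (1.0 is 5 degrees). A call has exactly 10 rows; each row is the pose to reach, as a shift and turn from the pose commanded when the call began, along the tool's axes at that moment; what a row does not reach only later rows make up. A row lasts 1/12 s, in which the tool goes at most 41.7 mm and 7.16 degrees, less where a joint would pass 70% of its speed; a pose out of reach is approached as far as the arm can. A call with a gripper value outside its range is refused whole. OPENING is the finger opening in m, from 0 to 0.087, set as the call begins (- or left out, the last holds). The fingers move at their own pace and stop on an object; the grip force is fixed at half the most. Time passes only in rows, so rows that repeat a pose let the fingers close, or fill a call up. It gives the time, the measured TCP pose, the force and the opening at its end, in the units of the state.
- r.sense(): the state, without advancing time (a new reading comes with each control period).
- r.capture(name): name is "side" or "top"; returns (picture, depth): 480x640x3 uint8, blue, green, red; 480x640 float32, m along the optical axis (not along the pixel's ray), 0 where there is no reading.
- r.calibration(name): a dict with "fx", "fy", "cx", "cy" (pixels), "R" (3x3) and "t" (3): a world point X has camera coordinates R X + t. Camera axes: x right, y down, z forward; pixel columns grow to the right and rows downward; lengths in m; the calibration is good to about 2 mm. A picture is of the moment at which its call begins. calibration takes no time and is no camera call.
- r.finish_job(): hands the job in, once; it reports no verdict.
Trained networks look in the newest picture that a camera, given by its name, has taken for a name from the list of things; names that differ only in an ending like _2 or _b are one class to them, and where a whole thing is asked for, a point or a joint stands for the part that bears it (a point fixed in the world has none). Each returns a list of dicts, best first, with "confidence" (0 to 1); they miss things now and then, are a little off and sometimes report something else, mostly with a low value. They report only what shows in the picture. A call takes as long as a camera call.
- r.cut_out(query, camera): "region" (480x640 bool, what is visible of it) and "uv" ([column, row] in pixels, amid what is visible of it).
The state is a dict: "time_s": time; "joints": joint angles; "joint_velocities": joint speeds; "effort": joint torques, N m; "tcp_pos": TCP position; "ee_rot": TCP orientation; "wrist_force": force on the tool from outside, world axes, zero at the start; "moment": the same for the moment, N m; "gripper_width": opening from 0.0 (shut) to 1.0 (fully open).
Only numpy, scipy, OpenCV 4.12 (cv2) and the standard library are available. Lean on these libraries where they do the work, as an engineer would, in place of code of your own. Each camera call takes 0.05 s, during which the arm holds its last target.

## Task

Collect the two finished black glass pieces from the engraver's catch tray and set them down, not dropped, engraved face up in the blue carry caddy as it stands on the bench, one in each compartment so that it hangs balanced; the amber piece is another order's and stays where it lies, and everything else on the bench is left alone. Then take the caddy by the middle of its handle, lift it a good hand's width (about 80 mm) clear of the bench, keeping it level all the way, and hold it still there for a second or two. Finish while still holding it there, level, by the handle: nothing is put down at the end.

Things in the scene. Friction and masses are not known exactly. Their poses are not given: they have to be found in the camera images.
- piece_a_mid (a point): first finished black glass paperweight: a block 56 x 36 x 40 mm (its x, y, z), about 200 g, engraved white flower on its top face (+z). This point is its centre, 20 mm above its underside. It starts lying in the catch tray, top up, its 56 mm length roughly along the tray's length; grasp it across its 36 mm (y)
- piece_b_mid (a point): second finished black glass paperweight, the same as the first (56 x 36 x 40 mm), also in the catch tray; this point is its centre
- amber_mid (a point): amber glass paperweight of the same size and engraving, lying in the same catch tray at the start (the three pieces lie in a row about 90 mm apart, in any order); this point is its centre. To be left where it lies
- engraver: fixed olive-green bench engraver with its catch tray. Origin: middle of the tray, on the bench. The tray is 300 mm along its x and 200 mm along its y inside, felt floor 10 mm above the bench, steel rim 26 mm above the bench on three sides; towards -y a roller slide (up to 80 mm high) starts 105 mm from the origin and the cabinet (380 mm wide, 340 mm high) 205 mm from it
- caddy: loose blue plastic carry caddy, 0.4 kg empty, 200 mm (x) by 340 mm (y), walls 65 mm high, 4 mm thick. Origin: centre of its underside, z up. A middle wall (6 mm thick, 58 mm high, along x at y = 0) makes two compartments of 192 (x) by 163 (y) mm, floor 6 mm up. The rigid handle bar runs along x over the middle wall, 125 to 145 mm up, its sloping legs meeting the side walls
- caddy_handle (a point): middle of the caddy's handle bar, 135 mm above the caddy's underside; the bar is 18 mm wide (caddy y), 20 mm tall, straight and free for 100 mm along caddy x; free space of 67 mm below it
- caddy_base (a point): centre of the caddy's underside (same place as its origin)
- comp_left (a point): middle of the floor (its upper face) of the compartment on the caddy's +y side
- comp_right (a point): middle of the floor (its upper face) of the compartment on the caddy's -y side
- table: black work bench, top at z = 0; a thin dark grey mat lies on it
- tumbler_a: clear glass tumbler, 76 mm wide, 92 mm high, behind the caddy and tray; origin at its underside; leave alone
- tumbler_b: green glass tumbler, 68 mm wide, 85 mm high; origin at its underside; leave alone
- saucer: black saucer 108 mm wide with a red-and-white polishing pad on it, 36 mm high in all; origin at its underside; leave alone
- glasses_case: pink spectacle case 50 x 156 x 30 mm; origin at its underside; leave alone
- brush: brush 160 mm long lying on the left, low; leave alone
- caliper: caliper 150 mm long lying flat at the back right; leave alone

How it is judged (in metres and radians):
On the way, in this order (a step that is already met when the one before it is completed fails the run):
1. both black pieces lie let go in the caddy, one in each compartment, engraved face up, while the caddy still stands on the bench (((x of piece_a_mid in the frame of caddy between -0.09 and 0.09 m and y of piece_a_mid in the frame of caddy between 0.012 and 0.16 m and x of piece_b_mid in the frame of caddy between -0.09 and 0.09 m and y of piece_b_mid in the frame of caddy between -0.16 and -0.012 m) or (x of piece_a_mid in the frame of caddy between -0.09 and 0.09 m and y of piece_a_mid in the frame of caddy between -0.16 and -0.012 m and x of piece_b_mid in the frame of caddy between -0.09 and 0.09 m and y of piece_b_mid in the frame of caddy between 0.012 and 0.16 m)) and z of each of piece_a_mid, piece_b_mid in the frame of caddy below 0.034 m and angle between the z axis of each of piece_a, piece_b and the z axis of caddy, either way round below 0.15 rad and angle between each of piece_a, piece_b's own z axis and vertical below 0.35 rad and contact force between each of piece_a, piece_b and the fingers below 0.1 N and height (world z) of caddy_base below 0.008 m), for 0.2 s.
2. the loaded caddy is held by the middle of its handle, its underside more than 60 mm above the bench, level (within 0.1 rad) and still, for one second (height (world z) of caddy_base above 0.06 m and angle between caddy's own z axis and vertical below 0.1 rad and linear speed of caddy below 0.03 m/s and angular speed of caddy below 0.15 rad/s and contact force between caddy and the fingers above 2 N and distance between the grasp point and caddy_handle below 0.05 m and ((x of piece_a_mid in the frame of caddy between -0.09 and 0.09 m and y of piece_a_mid in the frame of caddy between 0.012 and 0.16 m and x of piece_b_mid in the frame of caddy between -0.09 and 0.09 m and y of piece_b_mid in the frame of caddy between -0.16 and -0.012 m) or (x of piece_a_mid in the frame of caddy between -0.09 and 0.09 m and y of piece_a_mid in the frame of caddy between -0.16 and -0.012 m and x of piece_b_mid in the frame of caddy between -0.09 and 0.09 m and y of piece_b_mid in the frame of caddy between 0.012 and 0.16 m)) and z of each of piece_a_mid, piece_b_mid in the frame of caddy below 0.034 m and angle between the z axis of each of piece_a, piece_b and the z axis of caddy, either way round below 0.15 rad and angle between each of piece_a, piece_b's own z axis and vertical below 0.35 rad and contact force between each of piece_a, piece_b and the fingers below 0.1 N), for 1 s.
At the end, for the whole second after the job is handed in: Caddy held by mid-handle (within 50 mm), underside over 60 mm up, level within 0.1 rad, slower than 0.03 m/s and 0.15 rad/s, touching nothing else; a black piece let go on the floor of each compartment, face up within 0.15 rad; amber piece within 20 mm, the rest within 30 mm of their starts (all of step 2 and contact force between caddy and table below 0.05 N and contact force between caddy and engraver below 0.05 N and contact force between caddy and amber below 0.05 N and contact force between caddy and tumbler_a below 0.05 N and contact force between caddy and tumbler_b below 0.05 N and contact force between caddy and saucer below 0.05 N and contact force between caddy and glasses_case below 0.05 N and contact force between caddy and brush below 0.05 N and contact force between caddy and caliper below 0.05 N and distance of amber_mid from where it was at the start of the episode below 0.02 m and distance of each of tumbler_a, tumbler_b, saucer, glasses_case, brush, caliper from where it was at the start of the episode below 0.03 m); the arm keeps its last pose, push and grip.
It fails at once if the caddy tips more than 0.2 rad from level (angle between caddy's own z axis and vertical above 0.2 rad).
It fails at once if a black piece falls freely (faster than 0.5 m/s, touching nothing) ((linear speed of piece_a above 0.5 m/s and contact force between piece_a and the fingers below 0.02 N and contact force between piece_a and anything else below 0.02 N) or (linear speed of piece_b above 0.5 m/s and contact force between piece_b and the fingers below 0.02 N and contact force between piece_b and anything else below 0.02 N)).
It fails at once if the amber piece is moved by more than 20 mm (distance of amber_mid from where it was at the start of the episode above 0.02 m).
It fails at once if one of the other things on the bench is moved by more than 30 mm (distance of any of tumbler_a, tumbler_b, saucer, glasses_case, brush, caliper from where it was at the start of the episode above 0.03 m).
It also fails if it takes over 72 s, if anything falls off the work surface, if the arm or the gripper's body presses on something with over 40 N, if the wrist force passes 120 N, or if a joint passes its speed limit or range.

## Working session

There is one attempt and no reset: what is moved stays moved. The work goes in short steps, Python scripts to look and compute and a shell command to move; the robot and the scene stay as the last step left them, time stands still between calls to the robot, and variables do not carry over. Pictures are saved under pics/ and viewed, and the job is handed in when it is done.

```bash
mkdir -p pics; ls; python3 - <<'E'
from station import r
import cv2
s=r.sense()
for k,v in s.items(): print(k,v)
for n in("side","top"):
    p,d=r.capture(n); cv2.imwrite(f"pics/{n}0.png",p)
    c=r.calibration(n); print(n,c)
E
```

```text
pics
time_s 0.0
joints [-4.90091875e+01  2.20901085e+01  3.79840209e-01 -2.91221393e-02
 -6.84114269e+01 -1.48156253e+01]
joint_velocities [ 0.00535764 -0.0069661   0.03220806 -0.01034152  0.0357593   0.00745671]
effort [-1.83108546e-03 -3.90663886e+01  1.87402332e+01  4.22005445e+00
  1.09117161e-02 -2.11839233e-04]
tcp_pos [ 0.275439   -0.5603587   0.22146655]
ee_rot [[-4.40947818e-01  8.97532143e-01 -1.03642903e-03]
 [ 8.97530108e-01  4.40949027e-01  1.91318910e-03]
 [ 2.17416109e-03 -8.66097031e-05 -9.99997633e-01]]
wrist_force [ 0.93351233 -0.98317955 -0.74714142]
moment [ 0.01490895 -0.00956282 -0.02104495]
gripper_width 1.00378267453374
side {'fx': 434.03871706526957, 'fy': 434.03871706526957, 'cx': 322.98076846072615, 'cy': 237.62920481328638, 'R': array([[-0.96318733, -0.26834369,  0.01618137],
       [-0.22072729,  0.75504394, -0.61740433],
       [ 0.15345891, -0.5982477 , -0.78647953]]), 't': array([0.58396682, 0.10078999, 1.01396145])}
top {'fx': 453.89609692199275, 'fy': 453.89609692199275, 'cx': 323.3324481224722, 'cy': 237.01521414338933, 'R': array([[-0.00793791, -0.99976881, -0.01998268],
       [-0.982307  ,  0.01153534, -0.18692216],
       [ 0.18710945,  0.01814536, -0.98217147]]), 't': array([0.14749837, 0.57556962, 1.00923068])}
```

View pics/side0.png

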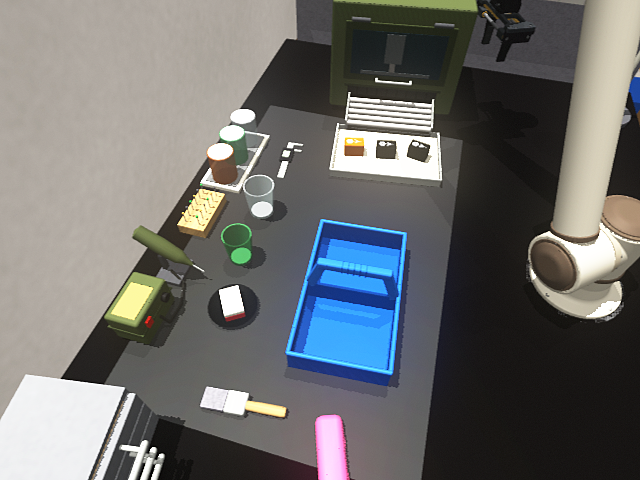

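View pics/top0.png

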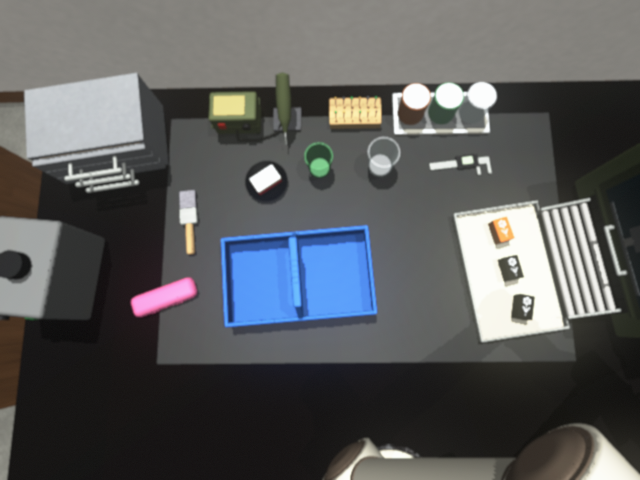

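```bash
cat > h.py <<'E'
import numpy as np, cv2
from station import r
def world(d,n,mask):
    c=r.calibration(n); v,u=np.nonzero(mask&(d>0)); z=d[v,u]
    P=np.c_[(u-c['cx'])/c['fx']*z,(v-c['cy'])/c['fy']*z,z]
    return (P-c['t'])@c['R']
def rect(P):
    (c,wh,a)=cv2.minAreaRect((P[:,:2]*1000).astype(np.float32))
    return np.round(np.array(c),1),np.round(np.array(wh),1),round(a,2)
E
python3 - <<'E'
from h import *
for n in("top","side"):
    p,d=r.capture(n)
    np.save(f"{n}.npy",d)
    for q in("piece_a_mid","amber_mid","caddy","caddy_handle","engraver"):
        for o in r.cut_out(q,n):
            P=world(d,n,o["region"])
            if len(P)<20: continue
            zt=np.percentile(P[:,2],97)
            T=P[abs(P[:,2]-zt)<.006]
            print(n,q,round(o["confidence"],2),np.round(o["uv"]),len(P),'ztop',round(zt,4),'top rect',rect(T),'zq',np.round(np.percentile(P[:,2],[2,50]),3))
E
```

```text
top piece_a_mid 0.6 [510. 270.] 507 ztop 0.0531 top rect (array([ 501.2, -296. ]), array([55.3, 37. ]), 11.8) zq [0.015 0.049]
top piece_a_mid 0.5 [266. 182.] 1328 ztop 0.0377 top rect (array([729.6, 285. ]), array([43.3, 66. ]), 34.83) zq [0.004 0.012]
top amber_mid 0.84 [504. 231.] 461 ztop 0.053 top rect (array([ 591.4, -280.5]), array([55.5, 35.4]), 14.26) zq [0.019 0.049]
top caddy 0.79 [296. 278.] 13408 ztop 0.1434 top rect (array([485.8, 201.9]), array([151.3,  18.5]), 4.18) zq [0.002 0.007]
top caddy_handle 0.6 [298. 280.] 13563 ztop 0.1434 top rect (array([485.8, 201.9]), array([151.3,  18.5]), 4.18) zq [0.001 0.007]
top engraver 0.9 [571. 257.] 21815 ztop 0.2154 top rect (array([ 636.3, -477.6]), array([156.8,  10.4]), 3.43) zq [0.002 0.036]
side piece_a_mid 0.58 [385. 148.] 375 ztop 0.0531 top rect (array([ 505.6, -295.8]), array([54.5, 41.3]), 11.89) zq [0.013 0.046]
side amber_mid 0.68 [354. 147.] 380 ztop 0.0533 top rect (array([ 595.3, -280.7]), array([54.4, 42. ]), 13.57) zq [0.012 0.045]
side caddy_handle 0.89 [351. 307.] 14900 ztop 0.1445 top rect (array([488.8, 202.5]), array([150.9,  20.5]), 3.82) zq [0.004 0.009]
side caddy_handle 0.27 [260. 194.] 1034 ztop 0.0929 top rect (array([772.8,  -0.8]), array([73.5, 73.5]), 3.89) zq [0.01  0.064]
side engraver 0.88 [396.  75.] 20709 ztop 0.3402 top rect (array([ 527.3, -503.4]), array([378.7,  67.8]), 17.06) zq [0.008 0.147]
```

```bash
python3 - <<'E'
from h import *
for n in("top","side"):
    d=np.load(f"{n}.npy"); P=world(d,n,np.ones(d.shape,bool))
    for nm,x in(("b",.41),("m",.503),("amber",.593)):
        m=(abs(P[:,2]-.05)<.005)&(abs(P[:,0]-x)<.045)&(abs(P[:,1]+.3)<.06)
        print(n,nm,m.sum(),rect(P[m]),np.median(P[m],0).round(4))
    m=(P[:,0]>.3)&(P[:,0]<.68)&(P[:,1]>-.02)&(P[:,1]<.42)
    w=m&(abs(P[:,2]-.065)<.004); print('walls',rect(P[w]))
    w=m&(P[:,2]>.135)&(P[:,2]<.15); print('handle',rect(P[w]))
    w=m&(P[:,2]>.1)&(P[:,2]<.15);print(np.percentile(P[w],[0,100],axis=0))
E
```

```text
top b 407 (array([ 411.1, -316.7]), array([37.4, 56.3]), 80.9) [ 0.4109 -0.3159  0.0498]
top m 379 (array([ 501.3, -295.5]), array([55.8, 37.3]), 11.02) [ 0.5006 -0.2958  0.0498]
top amber 364 (array([ 591.8, -281.6]), array([55.5, 37.8]), 14.87) [ 0.591  -0.2809  0.0495]
walls (array([486.4, 202.1]), array([205.6, 345.4]), 4.35)
handle (array([485.6, 201.8]), array([151.8,  18.6]), 4.36)
[[0.39835907 0.18816415 0.10184606]
 [0.57357019 0.21443921 0.14983052]]
side b 195 (array([ 414.5, -315.9]), array([41.4, 55.4]), 78.12) [ 0.4144 -0.3122  0.0511]
side m 189 (array([ 505.6, -295.8]), array([54.5, 41.3]), 11.89) [ 0.505  -0.2931  0.0507]
side amber 193 (array([ 595.2, -280.8]), array([54.5, 41.9]), 13.94) [ 0.5948 -0.2779  0.051 ]
walls (array([489. , 202.8]), array([204.8, 344.8]), 4.4)
handle (array([489. , 202.6]), array([152.7,  20.5]), 3.82)
[[0.40110081 0.18876039 0.10009699]
 [0.57677782 0.21730304 0.14898317]]
```

```bash
cat > go.py <<'E'
import sys
from h import *
from scipy.spatial.transform import Rotation as Ro
def go(x,y,z,yaw):
    s=r.sense(); R=s['ee_rot']; p=s['tcp_pos']
    a=np.radians(yaw); X=np.array([np.cos(a),np.sin(a),0]); Z=np.array([0,0,-1.]); G=np.c_[X,np.cross(Z,X),Z]
    print('shift mm',np.round(R.T@(np.array([x,y,z])-p)*1000,1),'turn u',np.round(Ro.from_matrix(R.T@G).as_rotvec(degrees=True)/5,2),
     'now',np.round(p,4),'yaw',round(np.degrees(np.arctan2(R[1,0],R[0,0])),1),'F',np.round(s['wrist_force'],1),'w',round(s['gripper_width']*87,1),'t',round(s['time_s'],2))
go(*map(float,sys.argv[1:5]))
E
python3 go.py 0.30 -0.33 0.2 80; python3 - <<'E'
import cv2
p=cv2.imread('pics/side0.png')[0:190,320:560]; cv2.imwrite('pics/crop0.png',cv2.resize(p,None,fx=3,fy=3))
E
```

```text
shift mm [196.5 123.6  22.6] turn u [0.   0.   7.23] now [ 0.2757 -0.5609  0.2226] yaw 116.2 F [-0.1  0.4  0.8] w 87.2 t 0.7
```

View pics/crop0.png

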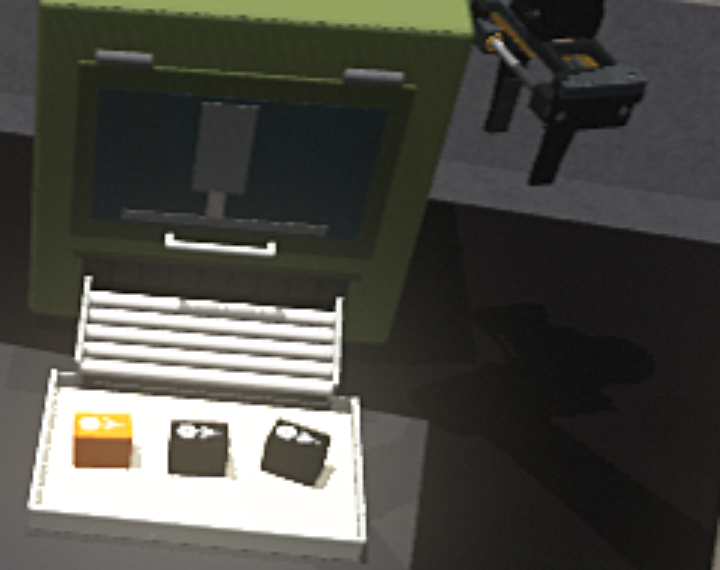

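The picture shows the amber piece on the left of the side view and two black pieces at about (385,148) and (418,150). The gripper body is long in the jaw direction.

```bash
python3 -m jog '[[[0.01,0.006,0.0],[0,0,0.3]],[[0.03,0.018,0.0],[0,0,0.9]],[[0.055,0.035,0.005],[0,0,1.8]],[[0.085,0.053,0.01],[0,0,3.0]],[[0.115,0.072,0.015],[0,0,4.2]],[[0.145,0.091,0.02],[0,0,5.3]],[[0.17,0.107,0.0226],[0,0,6.3]],[[0.188,0.118,0.0226],[0,0,6.9]],[[0.1965,0.1236,0.0226],[0,0,7.23]],[[0.1965,0.1236,0.0226],[0,0,7.23]]]' 0.087; python3 go.py 0.4125 -0.316 0.09 80
```

```text
time_s: 1.53
tcp_pos: [0.2999, -0.3283, 0.2004]
ee_rot: [[0.171, 0.985, 0.001], [0.985, -0.171, -0.0], [0.0, 0.001, -1.0]]
wrist_force: [-0.2, 0.2, 0.1]
gripper_width: 0.999
shift mm [ 31.4 108.7 110.6] turn u [ 0.01 -0.    0.03] now [ 0.2999 -0.3283  0.2004] yaw 80.1 F [-0.2  0.2  0.1] w 87.0 t 1.53
```

```bash
python3 -m jog '[[[0.004,0.012,0.0],[0,0,0]],[[0.01,0.034,0.005],[0,0,0]],[[0.017,0.058,0.015],[0,0,0]],[[0.024,0.082,0.035],[0,0,0]],[[0.029,0.1,0.06],[0,0,0]],[[0.0314,0.1087,0.082],[0,0,0]],[[0.0314,0.1087,0.1],[0,0,0]],[[0.0314,0.1087,0.108],[0,0,0]],[[0.0314,0.1087,0.1106],[0,0,0]],[[0.0314,0.1087,0.1106],[0,0,0]]]'; python3 go.py 0.4125 -0.316 0.022 80; python3 - <<'E'
from h import *
for n in("top","side"):
    p,d=r.capture(n); 
    c=p[180:360,420:600] if n=="top" else p[60:240,330:510]
    cv2.imwrite(f'pics/{n}1.png',cv2.resize(c,None,fx=3,fy=3))
E
```

```text
time_s: 2.37
tcp_pos: [0.4125, -0.3185, 0.089]
ee_rot: [[0.174, 0.985, -0.001], [0.985, -0.174, 0.0], [-0.0, -0.001, -1.0]]
wrist_force: [0.5, -0.1, 0.7]
gripper_width: 0.995
shift mm [ 2.5 -0.4 67. ] turn u [-0.01  0.    0.  ] now [ 0.4125 -0.3185  0.089 ] yaw 80.0 F [ 0.5 -0.1  0.7] w 86.6 t 2.37
```

View pics/top1.png

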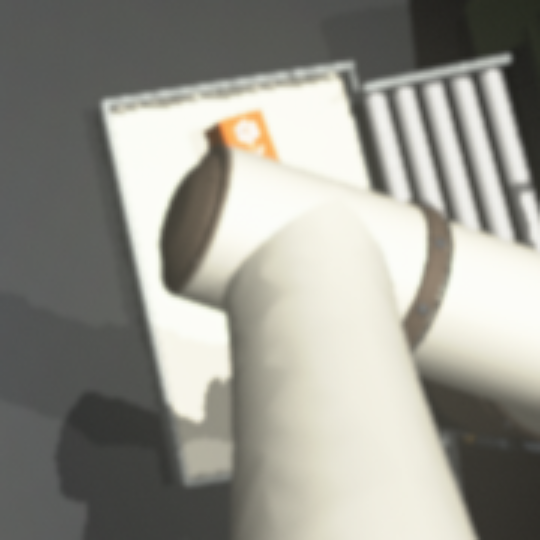

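View pics/side1.png

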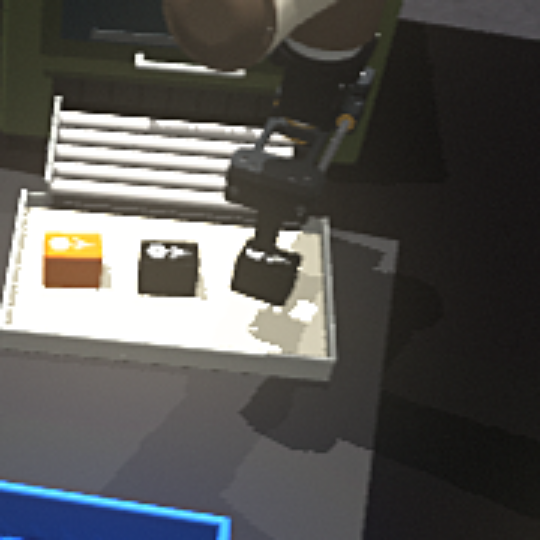

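The side view shows the gripper centred over the nearer black piece (crop about (265,265)), with the fingers on either side of it. Descending.

```bash
python3 -m jog '[[[0.001,0,0.005],[0,0,0]],[[0.0025,0,0.015],[0,0,0]],[[0.0025,0,0.027],[0,0,0]],[[0.0025,0,0.039],[0,0,0]],[[0.0025,0,0.05],[0,0,0]],[[0.0025,0,0.058],[0,0,0]],[[0.0025,0,0.064],[0,0,0]],[[0.0025,0,0.067],[0,0,0]],[[0.0025,0,0.067],[0,0,0]],[[0.0025,0,0.067],[0,0,0]]]' && python3 -m jog '[[[0,0,0],[0,0,0]],[[0,0,0],[0,0,0]],[[0,0,0],[0,0,0]],[[0,0,0],[0,0,0]],[[0,0,0],[0,0,0]],[[0,0,0],[0,0,0]],[[0,0,0],[0,0,0]],[[0,0,0],[0,0,0]],[[0,0,0],[0,0,0]],[[0,0,0],[0,0,0]]]' 0.02
```

```text
time_s: 3.3
tcp_pos: [0.4132, -0.3156, 0.0227]
ee_rot: [[0.173, 0.985, 0.001], [0.985, -0.173, -0.0], [-0.0, 0.001, -1.0]]
wrist_force: [-0.9, 0.5, -0.5]
gripper_width: 0.998
time_s: 4.13
tcp_pos: [0.413, -0.3155, 0.0224]
ee_rot: [[0.173, 0.985, 0.0], [0.985, -0.173, -0.0], [-0.0, 0.0, -1.0]]
wrist_force: [0.3, -1.4, 0.1]
gripper_width: 0.413
```

```bash
python3 -m jog '[[[0,0,-0.004],[0,0,0]],[[0,0,-0.012],[0,0,0]],[[0,0,-0.028],[0,0,0]],[[0,0,-0.05],[0,0,0]],[[0,0,-0.08],[0,0,0]],[[0,0,-0.11],[0,0,0]],[[0,0,-0.14],[0,0,0]],[[0,0,-0.165],[0,0,0]],[[0,0,-0.184],[0,0,0]],[[0,0,-0.194],[0,0,0]]]'; python3 go.py 0.45 0.0 0.217 130;python3 go.py 0.481 0.287 0.217 184.3
```

```text
time_s: 4.97
tcp_pos: [0.4135, -0.3158, 0.2198]
ee_rot: [[0.173, 0.985, 0.005], [0.985, -0.173, -0.002], [-0.001, 0.005, -1.0]]
wrist_force: [1.3, -0.1, -1.3]
gripper_width: 0.408
shift mm [317.4 -18.8   2.3] turn u [ 0.05  0.04 -9.99] now [ 0.4135 -0.3158  0.2198] yaw 80.0 F [ 1.3 -0.1 -1.3] w 35.5 t 4.97
shift mm [605.4 -37.9   1.9] turn u [  0.03   0.06 -20.85] now [ 0.4135 -0.3158  0.2198] yaw 80.0 F [ 1.3 -0.1 -1.3] w 35.5 t 4.97
```

```bash
python3 -m jog '[[[0.006,0,0],[0,0,-0.2]],[[0.02,-0.001,0],[0,0,-0.6]],[[0.042,-0.002,0],[0,0,-1.4]],[[0.07,-0.003,0],[0,0,-2.4]],[[0.1,-0.005,0],[0,0,-3.5]],[[0.13,-0.007,0],[0,0,-4.6]],[[0.16,-0.009,0],[0,0,-5.7]],[[0.19,-0.011,0],[0,0,-6.8]],[[0.22,-0.013,0],[0,0,-7.9]],[[0.25,-0.015,0],[0,0,-9.0]]]'; python3 go.py 0.481 0.287 0.217 184.3
```

```text
time_s: 5.8
tcp_pos: [0.4399, -0.0649, 0.2146]
ee_rot: [[-0.578, 0.816, -0.004], [0.816, 0.578, 0.0], [0.002, -0.003, -1.0]]
wrist_force: [0.3, 0.8, -2.4]
gripper_width: 0.416
shift mm [263.4 237.   -2.5] turn u [ -0.02  -0.04 -11.8 ] now [ 0.4399 -0.0649  0.2146] yaw 125.3 F [ 0.3  0.8 -2.4] w 36.2 t 5.8
```

```bash
python3 -m jog '[[[0.022,0.02,0],[0,0,-1.0]],[[0.046,0.041,0],[0,0,-2.1]],[[0.07,0.063,0],[0,0,-3.2]],[[0.094,0.085,0],[0,0,-4.3]],[[0.118,0.106,0],[0,0,-5.4]],[[0.142,0.128,0],[0,0,-6.5]],[[0.164,0.148,0],[0,0,-7.6]],[[0.184,0.166,0],[0,0,-8.6]],[[0.2,0.18,0],[0,0,-9.4]],[[0.21,0.189,0],[0,0,-10.0]]]'; python3 go.py 0.481 0.287 0.217 184.3
```

```text
time_s: 6.63
tcp_pos: [0.4745, 0.2157, 0.2141]
ee_rot: [[-0.997, 0.081, -0.003], [0.081, 0.997, -0.002], [0.003, -0.002, -1.0]]
wrist_force: [-0.6, -0.4, -2.6]
gripper_width: 0.412
shift mm [-0.7 71.6 -3. ] turn u [-0.02 -0.04 -1.79] now [0.4745 0.2157 0.2141] yaw 175.3 F [-0.6 -0.4 -2.6] w 35.8 t 6.63
```

```bash
python3 -m jog '[[[0,0.01,0],[0,0,-0.4]],[[0,0.026,0],[0,0,-0.8]],[[0,0.046,0],[0,0,-1.3]],[[0,0.062,0],[0,0,-1.7]],[[0,0.07,0.004],[0,0,-1.79]],[[0,0.0716,0.015],[0,0,-1.79]],[[0,0.0716,0.04],[0,0,-1.79]],[[0,0.0716,0.065],[0,0,-1.79]],[[0,0.0716,0.09],[0,0,-1.79]],[[0,0.0716,0.105],[0,0,-1.79]]]'; python3 go.py 0.481 0.287 0.022 184.3; python3 - <<'E'
from h import *
p,d=r.capture("side")
cv2.imwrite(f'pics/side2.png',cv2.resize(p[200:400,260:460],None,fx=3,fy=3))
E
```

```text
time_s: 7.47
tcp_pos: [0.4799, 0.2828, 0.1075]
ee_rot: [[-0.998, -0.067, -0.005], [-0.067, 0.998, -0.004], [0.005, -0.003, -1.0]]
wrist_force: [-0.4, -0.5, -3.2]
gripper_width: 0.413
shift mm [-1.9  4.4 85.5] turn u [-0.04 -0.06 -0.09] now [0.4799 0.2828 0.1075] yaw -176.2 F [-0.4 -0.5 -3.2] w 35.9 t 7.47
```

View pics/side2.png

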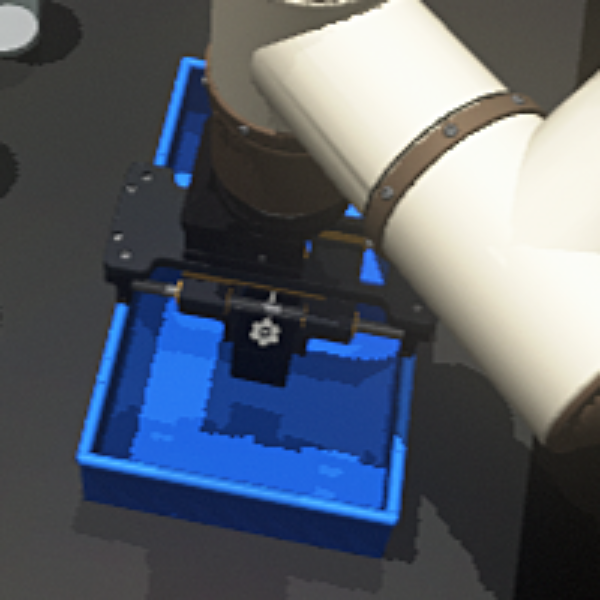

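```bash
python3 -m jog '[[[-0.001,0.002,0.01],[0,0,-0.05]],[[-0.002,0.004,0.022],[0,0,-0.09]],[[-0.002,0.0044,0.034],[0,0,-0.09]],[[-0.002,0.0044,0.046],[0,0,-0.09]],[[-0.002,0.0044,0.056],[0,0,-0.09]],[[-0.002,0.0044,0.064],[0,0,-0.09]],[[-0.002,0.0044,0.071],[0,0,-0.09]],[[-0.002,0.0044,0.076],[0,0,-0.09]],[[-0.002,0.0044,0.079],[0,0,-0.09]],[[-0.002,0.0044,0.081],[0,0,-0.09]]]'; python3 go.py 0.481 0.287 0.0185 184.3
```

```text
time_s: 8.35
tcp_pos: [0.4837, 0.2897, 0.0302]
ee_rot: [[-0.997, -0.077, 0.0], [-0.077, 0.997, 0.0], [-0.0, 0.0, -1.0]]
wrist_force: [-0.4, 0.3, -1.8]
gripper_width: 0.413
shift mm [ 2.9 -2.5 11.7] turn u [0.   0.   0.02] now [0.4837 0.2897 0.0302] yaw -175.6 F [-0.4  0.3 -1.8] w 35.9 t 8.35
```

```bash
python3 -m jog '[[[0.001,-0.001,0.002],[0,0,0]],[[0.002,-0.002,0.004],[0,0,0]],[[0.002,-0.002,0.006],[0,0,0]],[[0.002,-0.002,0.0075],[0,0,0]],[[0.002,-0.002,0.0085],[0,0,0]],[[0.002,-0.002,0.0095],[0,0,0]],[[0.002,-0.002,0.0105],[0,0,0]],[[0.002,-0.002,0.011],[0,0,0]],[[0.002,-0.002,0.0115],[0,0,0]],[[0.002,-0.002,0.0115],[0,0,0]]]'; python3 go.py 0.481 0.287 0.0185 184.3
```

```text
time_s: 9.18
tcp_pos: [0.4817, 0.2875, 0.0188]
ee_rot: [[-0.997, -0.077, -0.0], [-0.077, 0.997, -0.0], [0.0, -0.0, -1.0]]
wrist_force: [-0.7, -0.7, -3.2]
gripper_width: 0.411
shift mm [ 0.8 -0.4  0.3] turn u [-0.   -0.    0.02] now [0.4817 0.2875 0.0188] yaw -175.6 F [-0.7 -0.7 -3.2] w 35.8 t 9.18
```

```bash
python3 -m jog '[[[0,0,0.0005],[0,0,0]],[[0,0,0.0005],[0,0,0]],[[0,0,0.001],[0,0,0]],[[0,0,0.001],[0,0,0]],[[0,0,0.0014],[0,0,0]],[[0,0,0.0014],[0,0,0]],[[0,0,0.0014],[0,0,0]],[[0,0,0.0014],[0,0,0]],[[0,0,0.0014],[0,0,0]],[[0,0,0.0014],[0,0,0]]]'; python3 go.py 0.481 0.287 0.0185 184.3
```

```text
time_s: 10.02
tcp_pos: [0.4818, 0.2876, 0.0183]
ee_rot: [[-0.997, -0.077, 0.0], [-0.077, 0.997, 0.0], [-0.0, 0.0, -1.0]]
wrist_force: [-2.3, -0.9, 5.2]
gripper_width: 0.413
shift mm [ 0.9 -0.5 -0.2] turn u [0.   0.   0.03] now [0.4818 0.2876 0.0183] yaw -175.6 F [-2.3 -0.9  5.2] w 36.0 t 10.02
```

Contact felt (+5 N upward). Releasing.

```bash
python3 -m jog '[[[0,0,0],[0,0,0]],[[0,0,0],[0,0,0]],[[0,0,0],[0,0,0]],[[0,0,0],[0,0,0]],[[0,0,0],[0,0,0]],[[0,0,0],[0,0,0]],[[0,0,0],[0,0,0]],[[0,0,0],[0,0,0]],[[0,0,-0.002],[0,0,0]],[[0,0,-0.006],[0,0,0]]]' 0.075 && python3 -m jog '[[[0,0,-0.01],[0,0,0]],[[0,0,-0.025],[0,0,0]],[[0,0,-0.045],[0,0,0]],[[0,0,-0.07],[0,0,0]],[[0,0,-0.1],[0,0,0]],[[0,0,-0.13],[0,0,0]],[[0,0,-0.16],[0,0,0]],[[0,0,-0.182],[0,0,0]],[[0,0,-0.192],[0,0,0]],[[0,0,-0.195],[0,0,0]]]'; python3 go.py 0.503 -0.2955 0.2 101.5
```

```text
time_s: 10.85
tcp_pos: [0.4815, 0.2872, 0.0232]
ee_rot: [[-0.997, -0.077, -0.001], [-0.077, 0.997, -0.001], [0.001, -0.001, -1.0]]
wrist_force: [-0.3, -0.1, 0.2]
gripper_width: 0.856
time_s: 11.68
tcp_pos: [0.4824, 0.2881, 0.2214]
ee_rot: [[-0.997, -0.077, 0.004], [-0.077, 0.997, 0.004], [-0.004, 0.003, -1.0]]
wrist_force: [0.1, -0.5, -0.5]
gripper_width: 0.861
shift mm [  24.6 -583.5   19.3] turn u [7.000e-02 1.000e-02 1.659e+01] now [0.4824 0.2881 0.2214] yaw -175.6 F [ 0.1 -0.5 -0.5] w 74.9 t 11.68
```

```bash
python3 -m jog '[[[0,-0.008,0],[0,0,0.3]],[[0,-0.026,0],[0,0,0.9]],[[0.001,-0.052,0],[0,0,1.8]],[[0.002,-0.084,0],[0,0,2.8]],[[0.004,-0.118,0],[0,0,3.8]],[[0.006,-0.152,0],[0,0,4.8]],[[0.008,-0.186,0],[0,0,5.8]],[[0.01,-0.22,0],[0,0,6.8]],[[0.012,-0.254,0],[0,0,7.8]],[[0.014,-0.288,0],[0,0,8.8]]]' 0.087; python3 go.py 0.503 -0.2955 0.2 101.5
```

```text
time_s: 12.52
tcp_pos: [0.4882, -0.0029, 0.2164]
ee_rot: [[-0.767, 0.641, -0.004], [0.641, 0.767, -0.001], [0.003, -0.003, -1.0]]
wrist_force: [1.5, -0.0, 0.3]
gripper_width: 0.999
shift mm [-199.1 -214.9   16.5] turn u [-0.05 -0.02  7.72] now [ 0.4882 -0.0029  0.2164] yaw 140.1 F [ 1.5 -0.   0.3] w 86.9 t 12.52
```

```bash
python3 -m jog '[[[-0.022,-0.024,0],[0,0,0.9]],[[-0.044,-0.048,0],[0,0,1.8]],[[-0.067,-0.073,0.003],[0,0,2.7]],[[-0.09,-0.098,0.007],[0,0,3.6]],[[-0.113,-0.123,0.01],[0,0,4.5]],[[-0.136,-0.147,0.013],[0,0,5.4]],[[-0.158,-0.17,0.015],[0,0,6.3]],[[-0.176,-0.19,0.0165],[0,0,7.0]],[[-0.19,-0.205,0.0165],[0,0,7.5]],[[-0.199,-0.215,0.0165],[0,0,7.72]]]'; python3 -m jog '[[[0,0,0],[0,0,0]],[[0,0,0.006],[0,0,0]],[[0,0,0.02],[0,0,0]],[[0,0,0.04],[0,0,0]],[[0,0,0.062],[0,0,0]],[[0,0,0.084],[0,0,0]],[[0,0,0.1],[0,0,0]],[[0,0,0.108],[0,0,0]],[[0,0,0.11],[0,0,0]],[[0,0,0.11],[0,0,0]]]'; python3 go.py 0.503 -0.2955 0.022 101.5; python3 - <<'E'
from h import *
for n in("top","side"):
    p,d=r.capture(n); 
    c=p[180:360,420:600] if n=="top" else p[60:400,270:470]
    cv2.imwrite(f'pics/{n}3.png',cv2.resize(c,None,fx=1.7 if n=="side" else 2,fy=1.7 if n=="side" else 2))
    if n=="side":
        for o in r.cut_out("piece_a_mid",n): 
            P=world(d,n,o["region"]); T=P[abs(P[:,2]-.047)<.007]; print(o["uv"],o["confidence"],len(T),rect(T) if len(T)>5 else 0,np.percentile(P[:,2],97))
E
```

```text
time_s: 13.35
tcp_pos: [0.5046, -0.2951, 0.1991]
ee_rot: [[-0.2, 0.98, -0.005], [0.98, 0.2, 0.002], [0.003, -0.005, -1.0]]
wrist_force: [0.3, 0.5, -0.3]
gripper_width: 0.998
time_s: 14.18
tcp_pos: [0.5063, -0.2925, 0.0917]
ee_rot: [[-0.206, 0.979, -0.001], [0.979, 0.206, 0.0], [0.0, -0.001, -1.0]]
wrist_force: [0.3, 0.6, 0.1]
gripper_width: 1.0
shift mm [-2.3 -3.8 69.7] turn u [-0.01 -0.    0.08] now [ 0.5063 -0.2925  0.0917] yaw 101.9 F [0.3 0.6 0.1] w 87.0 t 14.18
[385.1, 149.8] 0.7 175 (array([ 504.9, -293.4]), array([54.8, 37.9]), 11.13) 0.05334538480543129
```

View pics/side3.png

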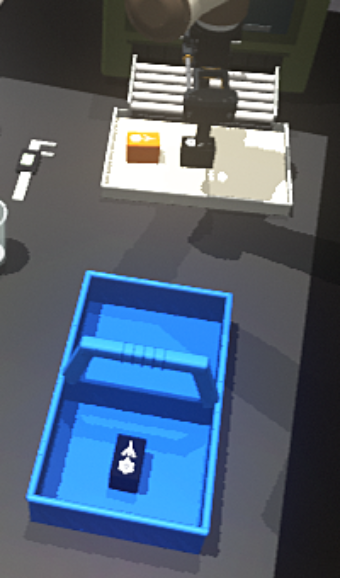

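The first piece lies face up in the +y compartment (crop about (127,462)). The gripper is over the middle black piece, so I'm descending.

```bash
python3 -m jog '[[[-0.001,-0.002,0.005],[0,0,0.08]],[[-0.002,-0.003,0.015],[0,0,0.08]],[[-0.002,-0.003,0.027],[0,0,0.08]],[[-0.002,-0.003,0.039],[0,0,0.08]],[[-0.002,-0.003,0.05],[0,0,0.08]],[[-0.002,-0.003,0.058],[0,0,0.08]],[[-0.002,-0.003,0.065],[0,0,0.08]],[[-0.002,-0.003,0.069],[0,0,0.08]],[[-0.002,-0.003,0.0695],[0,0,0.08]],[[-0.002,-0.003,0.0695],[0,0,0.08]]]' && python3 -m jog '[[[0,0,0],[0,0,0]],[[0,0,0],[0,0,0]],[[0,0,0],[0,0,0]],[[0,0,0],[0,0,0]],[[0,0,0],[0,0,0]],[[0,0,0],[0,0,0]],[[0,0,0],[0,0,0]],[[0,0,0],[0,0,0]],[[0,0,0],[0,0,0]],[[0,0,0],[0,0,0]]]' 0.02
```

```text
time_s: 15.17
tcp_pos: [0.504, -0.2959, 0.0223]
ee_rot: [[-0.198, 0.98, -0.0], [0.98, 0.198, -0.0], [-0.0, -0.0, -1.0]]
wrist_force: [0.3, -0.0, -1.3]
gripper_width: 0.996
time_s: 16.0
tcp_pos: [0.5039, -0.2958, 0.0225]
ee_rot: [[-0.198, 0.98, 0.0], [0.98, 0.198, -0.0], [-0.0, -0.0, -1.0]]
wrist_force: [-0.3, -0.4, -0.8]
gripper_width: 0.412
```

```bash
python3 -m jog '[[[0,0,-0.004],[0,0,0]],[[0,0,-0.012],[0,0,0]],[[0,0,-0.028],[0,0,0]],[[0,0,-0.05],[0,0,0]],[[0,0,-0.08],[0,0,0]],[[0,0,-0.11],[0,0,0]],[[0,0,-0.14],[0,0,0]],[[0,0,-0.165],[0,0,0]],[[0,0,-0.184],[0,0,0]],[[0,0,-0.194],[0,0,0]]]'; python3 go.py 0.494 0.118 0.217 184.3
```

```text
time_s: 16.83
tcp_pos: [0.5047, -0.2962, 0.2202]
ee_rot: [[-0.198, 0.98, 0.005], [0.98, 0.198, -0.002], [-0.003, 0.005, -1.0]]
wrist_force: [0.2, -0.6, -1.4]
gripper_width: 0.41
shift mm [408.1  71.6   2.4] turn u [  0.02   0.07 -16.57] now [ 0.5047 -0.2962  0.2202] yaw 101.4 F [ 0.2 -0.6 -1.4] w 35.7 t 16.83
```

```bash
python3 -m jog '[[[0.006,0.001,0],[0,0,-0.3]],[[0.02,0.004,0],[0,0,-0.8]],[[0.042,0.008,0],[0,0,-1.6]],[[0.07,0.013,0],[0,0,-2.6]],[[0.1,0.018,0],[0,0,-3.6]],[[0.13,0.023,0],[0,0,-4.6]],[[0.16,0.028,0],[0,0,-5.6]],[[0.19,0.033,0],[0,0,-6.6]],[[0.22,0.038,0],[0,0,-7.6]],[[0.25,0.044,0],[0,0,-8.6]]]'; python3 go.py 0.494 0.118 0.217 184.3
```

```text
time_s: 17.67
tcp_pos: [0.4956, -0.0404, 0.2147]
ee_rot: [[-0.816, 0.578, -0.004], [0.578, 0.816, -0.0], [0.003, -0.002, -1.0]]
wrist_force: [-0.0, -0.1, -1.7]
gripper_width: 0.41
shift mm [ 92.8 128.3  -2.3] turn u [-0.01 -0.04 -7.92] now [ 0.4956 -0.0404  0.2147] yaw 144.7 F [-0.  -0.1 -1.7] w 35.6 t 17.67
```

```bash
python3 -m jog '[[[0.013,0.018,0],[0,0,-1.0]],[[0.026,0.036,0],[0,0,-2.0]],[[0.039,0.053,0],[0,0,-3.0]],[[0.051,0.07,0],[0,0,-4.0]],[[0.062,0.085,0],[0,0,-5.0]],[[0.072,0.099,0],[0,0,-6.0]],[[0.081,0.111,0],[0,0,-6.9]],[[0.088,0.121,0],[0,0,-7.5]],[[0.092,0.126,0],[0,0,-7.8]],[[0.0928,0.1283,0],[0,0,-7.92]]]'; python3 -m jog '[[[0,0,0],[0,0,0]],[[0,0,0.006],[0,0,0]],[[0,0,0.02],[0,0,0]],[[0,0,0.04],[0,0,0]],[[0,0,0.062],[0,0,0]],[[0,0,0.084],[0,0,0]],[[0,0,0.1],[0,0,0]],[[0,0,0.108],[0,0,0]],[[0,0,0.11],[0,0,0]],[[0,0,0.11],[0,0,0]]]';  python3 go.py 0.494 0.118 0.022 184.3;python3 - <<'E'
from h import *
p,d=r.capture("side")
cv2.imwrite(f'pics/side4.png',cv2.resize(p[180:400,260:460],None,fx=2.5,fy=2.5))
E
```

```text
time_s: 18.5
tcp_pos: [0.4955, 0.117, 0.215]
ee_rot: [[-0.997, -0.072, -0.003], [-0.072, 0.997, -0.001], [0.003, -0.001, -1.0]]
wrist_force: [-0.6, -0.3, -2.6]
gripper_width: 0.413
time_s: 19.33
tcp_pos: [0.4967, 0.1158, 0.1062]
ee_rot: [[-0.998, -0.069, -0.001], [-0.069, 0.998, -0.001], [0.001, -0.001, -1.0]]
wrist_force: [-0.1, 0.8, -1.7]
gripper_width: 0.41
shift mm [ 2.5  2.4 84.2] turn u [-0.01 -0.01 -0.06] now [0.4967 0.1158 0.1062] yaw -176.0 F [-0.1  0.8 -1.7] w 35.7 t 19.33
```

View pics/side4.png

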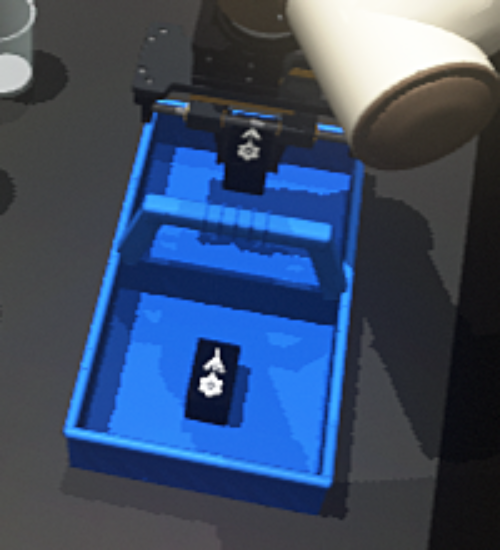

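```bash
python3 - <<'E'
from h import *
p,d=r.capture("side")
m=np.zeros(d.shape,bool)
for u,v in((436,224),(420,240),(405,215),(440,200),(355,190)):
    m[:]=0; m[v,u]=1; print(u,v,world(d,"side",m).round(3))
E
```

```text
436 224 [[0.38  0.309 0.433]]
420 240 [[0.394 0.318 0.407]]
405 215 [[0.42  0.309 0.438]]
440 200 [[0.382 0.289 0.456]]
355 190 [[0.512 0.142 0.292]]
```

The arm is well clear of the handle (cap at z ≈ 0.4). The piece is over the −y compartment, lowering.

```bash
python3 -m jog '[[[0.001,0.001,0.01],[0,0,-0.05]],[[0.002,0.002,0.022],[0,0,-0.06]],[[0.0025,0.002,0.034],[0,0,-0.06]],[[0.0025,0.002,0.046],[0,0,-0.06]],[[0.0025,0.002,0.056],[0,0,-0.06]],[[0.0025,0.002,0.064],[0,0,-0.06]],[[0.0025,0.002,0.071],[0,0,-0.06]],[[0.0025,0.002,0.076],[0,0,-0.06]],[[0.0025,0.002,0.079],[0,0,-0.06]],[[0.0025,0.002,0.081],[0,0,-0.06]]]'; python3 go.py 0.494 0.118 0.0185 184.3
```

```text
time_s: 20.27
tcp_pos: [0.4942, 0.1182, 0.0253]
ee_rot: [[-0.997, -0.075, 0.0], [-0.075, 0.997, -0.0], [-0.0, -0.0, -1.0]]
wrist_force: [-0.2, -0.1, -1.6]
gripper_width: 0.409
shift mm [ 0.2 -0.2  6.8] turn u [-0.    0.    0.01] now [0.4942 0.1182 0.0253] yaw -175.7 F [-0.2 -0.1 -1.6] w 35.6 t 20.27
```

```bash
python3 -m jog '[[[0,0,0.001],[0,0,0]],[[0,0,0.0025],[0,0,0]],[[0,0,0.004],[0,0,0]],[[0,0,0.005],[0,0,0]],[[0,0,0.0058],[0,0,0]],[[0,0,0.0064],[0,0,0]],[[0,0,0.0068],[0,0,0]],[[0,0,0.0072],[0,0,0]],[[0,0,0.0074],[0,0,0]],[[0,0,0.0074],[0,0,0]]]'; python3 go.py 0.494 0.118 0.0185 184.3
```

```text
time_s: 21.1
tcp_pos: [0.494, 0.1181, 0.0184]
ee_rot: [[-0.997, -0.076, 0.0], [-0.076, 0.997, -0.0], [-0.0, -0.0, -1.0]]
wrist_force: [-1.4, -0.1, 3.3]
gripper_width: 0.415
shift mm [ 0.1 -0.1 -0.1] turn u [-0.    0.    0.01] now [0.494  0.1181 0.0184] yaw -175.7 F [-1.4 -0.1  3.3] w 36.1 t 21.1
```

```bash
python3 -m jog '[[[0,0,0],[0,0,0]],[[0,0,0],[0,0,0]],[[0,0,0],[0,0,0]],[[0,0,0],[0,0,0]],[[0,0,0],[0,0,0]],[[0,0,0],[0,0,0]],[[0,0,0],[0,0,0]],[[0,0,0],[0,0,0]],[[0,0,-0.002],[0,0,0]],[[0,0,-0.006],[0,0,0]]]' 0.075 && python3 -m jog '[[[0,0,-0.01],[0,0,0]],[[0,0,-0.025],[0,0,0]],[[0,0,-0.045],[0,0,0]],[[0,0,-0.07],[0,0,0]],[[0,0,-0.1],[0,0,0]],[[0,0,-0.13],[0,0,0]],[[0,0,-0.16],[0,0,0]],[[0,0,-0.186],[0,0,0]],[[0,0,-0.205],[0,0,0]],[[0,0,-0.215],[0,0,0]]]'; python3 -m jog '[[[0,-0.01,0],[0,0,0.5]],[[0,-0.03,0],[0,0,1.4]],[[0,-0.06,0],[0,0,2.6]],[[0,-0.09,0],[0,0,4]],[[0,-0.12,0],[0,0,5.4]],[[0,-0.15,0],[0,0,6.8]],[[0,-0.175,0],[0,0,8.2]],[[0,-0.19,0],[0,0,9.4]],[[0,-0.198,0],[0,0,10.4]],[[0,-0.2,0],[0,0,11]]]' 0.087; python3 - <<'E'
from h import *
for n in("top","side"):
    p,d=r.capture(n); P=world(d,n,np.ones(d.shape,bool))
    cv2.imwrite(f'pics/{n}5.png',p)
    m=(P[:,0]>.36)&(P[:,0]<.63)&(P[:,1]>0.02)&(P[:,1]<.40)
    w=m&(abs(P[:,2]-.065)<.004); print('walls',rect(P[w]))
    w=m&(P[:,2]>.135)&(P[:,2]<.15); print('handle',rect(P[w]))
    w=m&(abs(P[:,2]-.046)<.005)
    for y in (.118,.287):
        q=w&(abs(P[:,1]-y)<.05)&(abs(P[:,0]-.49)<.05); print('piece',q.sum(),rect(P[q]),P[q,2].mean())
E
python3 go.py 0.487 0.202 0.25 94.3
```

```text
time_s: 21.93
tcp_pos: [0.4937, 0.1179, 0.0239]
ee_rot: [[-0.997, -0.075, -0.001], [-0.075, 0.997, -0.001], [0.001, -0.001, -1.0]]
wrist_force: [0.1, -0.2, -0.6]
gripper_width: 0.859
time_s: 22.77
tcp_pos: [0.495, 0.1184, 0.2432]
ee_rot: [[-0.997, -0.076, 0.006], [-0.076, 0.997, 0.003], [-0.006, 0.002, -1.0]]
wrist_force: [-0.7, -0.3, -0.1]
gripper_width: 0.863
time_s: 23.6
tcp_pos: [0.5084, -0.0828, 0.2386]
ee_rot: [[-0.629, 0.778, -0.001], [0.778, 0.629, -0.0], [0.001, -0.001, -1.0]]
wrist_force: [-0.8, 0.2, -0.3]
gripper_width: 0.999
walls (array([484.2, 229.1]), array([205.1, 290.7]), 4.42)
handle (array([486.3, 201.8]), array([153.2,  18.2]), 4.45)
piece 173 (array([488.4, 117.9]), array([56.1, 32.6]), 89.3) 0.0456075678006997
piece 363 (array([478.6, 287. ]), array([35.9, 56.1]), 2.99) 0.04548424883121059
walls (array([489.2, 202.6]), array([205.1, 345.1]), 4.45)
handle (array([489.1, 202.6]), array([153.8,  20.4]), 4.83)
piece 191 (array([494.9, 107.9]), array([35.7, 37. ]), 3.75) 0.04705509666436897
piece 461 (array([481.6, 288.2]), array([35.9, 56.6]), 3.54) 0.04679368706882371
shift mm [233.5 163.  -11.2] turn u [-0.01 -0.01  6.99] now [ 0.5085 -0.0819  0.2387] yaw 129.2 F [-0.  -0.5  0. ] w 86.8 t 23.7
```

View pics/side5.png

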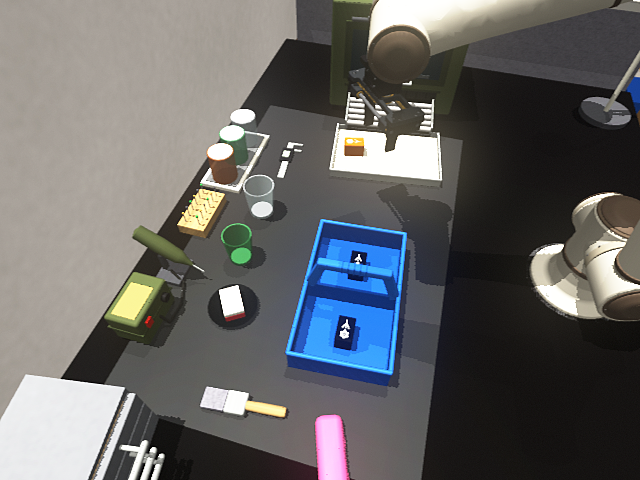

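View pics/top5.png

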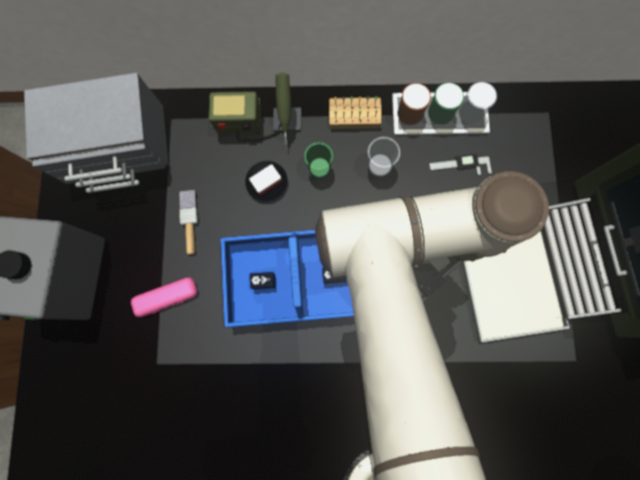

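Both black pieces lie face up in the caddy at about (359,262) and (345,328) in the side view, and the caddy has not moved. Next, the handle.

```bash
python3 -m jog '[[[0.01,0.007,0],[0,0,0.3]],[[0.03,0.021,0],[0,0,0.9]],[[0.058,0.04,0],[0,0,1.7]],[[0.09,0.062,0],[0,0,2.6]],[[0.122,0.085,0],[0,0,3.6]],[[0.154,0.107,0],[0,0,4.6]],[[0.184,0.128,0],[0,0,5.5]],[[0.21,0.146,0],[0,0,6.3]],[[0.226,0.158,0],[0,0,6.8]],[[0.2335,0.163,0],[0,0,6.96]]]'; python3 -m jog '[[[0,0,0],[0,0,0]],[[0,0,0],[0,0,0]],[[0,0,0.005],[0,0,0]],[[0,0,0.015],[0,0,0]],[[0,0,0.028],[0,0,0]],[[0,0,0.04],[0,0,0]],[[0,0,0.048],[0,0,0]],[[0,0,0.05],[0,0,0]],[[0,0,0.05],[0,0,0]],[[0,0,0.05],[0,0,0]]]'; python3 go.py 0.4877 0.2024 0.116 94.45;python3 - <<'E'
from h import *
p,d=r.capture("side")
cv2.imwrite(f'pics/side6.png',cv2.resize(p[180:400,260:460],None,fx=2.5,fy=2.5))
E
```

```text
time_s: 24.53
tcp_pos: [0.4865, 0.2057, 0.2388]
ee_rot: [[-0.082, 0.997, -0.0], [0.997, 0.082, 0.0], [0.0, -0.0, -1.0]]
wrist_force: [-0.3, -0.4, -0.2]
gripper_width: 0.998
time_s: 25.37
tcp_pos: [0.4876, 0.2024, 0.1893]
ee_rot: [[-0.079, 0.997, 0.001], [0.997, 0.079, 0.0], [-0.0, 0.001, -1.0]]
wrist_force: [0.9, 0.4, 0.5]
gripper_width: 0.997
shift mm [-0.   0.1 73.3] turn u [0.01 0.   0.01] now [0.4876 0.2024 0.1893] yaw 94.5 F [0.9 0.4 0.5] w 86.7 t 25.37
```

View pics/side6.png

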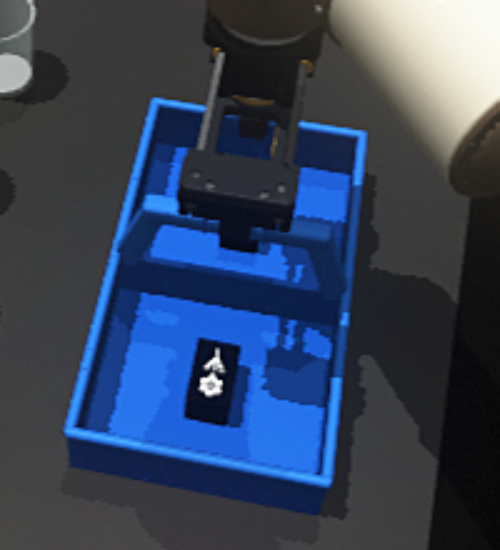

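The gripper straddles the middle of the bar (crop about (235,235)). Now descend and close.

```bash
python3 -m jog '[[[0,0,0.005],[0,0,0]],[[0,0,0.015],[0,0,0]],[[0,0,0.027],[0,0,0]],[[0,0,0.039],[0,0,0]],[[0,0,0.05],[0,0,0]],[[0,0,0.06],[0,0,0]],[[0,0,0.068],[0,0,0]],[[0,0,0.0725],[0,0,0]],[[0,0,0.0735],[0,0,0]],[[0,0,0.0735],[0,0,0]]]' && python3 go.py 0.4877 0.2024 0.116 94.45 && python3 -m jog '[[[0,0,0],[0,0,0]],[[0,0,0],[0,0,0]],[[0,0,0],[0,0,0]],[[0,0,0],[0,0,0]],[[0,0,0],[0,0,0]],[[0,0,0],[0,0,0]],[[0,0,0],[0,0,0]],[[0,0,0],[0,0,0]],[[0,0,0],[0,0,0]],[[0,0,0],[0,0,0]]]' 0.0; python3 go.py 0.4877 0.2024 0.116 94.45
```

```text
time_s: 26.25
tcp_pos: [0.4873, 0.2026, 0.1154]
ee_rot: [[-0.079, 0.997, -0.0], [0.997, 0.079, -0.0], [-0.0, -0.0, -1.0]]
wrist_force: [-0.7, 0.2, -0.0]
gripper_width: 0.998
shift mm [-0.3  0.4 -0.6] turn u [-0.    0.    0.02] now [0.4873 0.2026 0.1154] yaw 94.5 F [-0.7  0.2 -0. ] w 86.8 t 26.25
time_s: 27.08
tcp_pos: [0.4872, 0.2026, 0.1156]
ee_rot: [[-0.079, 0.997, 0.0], [0.997, 0.079, 0.0], [0.0, 0.0, -1.0]]
wrist_force: [-1.0, -0.8, -0.2]
gripper_width: 0.322
shift mm [-0.3  0.4 -0.4] turn u [ 0.   -0.    0.01] now [0.4872 0.2026 0.1156] yaw 94.5 F [-1.  -0.8 -0.2] w 28.0 t 27.08
```

```bash
python3 -m jog '[[[0,0,0],[0,0,0]],[[0,0,0],[0,0,0]],[[0,0,0],[0,0,0]],[[0,0,0],[0,0,0]],[[0,0,0],[0,0,0]],[[0,0,0],[0,0,0]],[[0,0,0],[0,0,0]],[[0,0,0],[0,0,0]],[[0,0,0],[0,0,0]],[[0,0,0],[0,0,0]]]'; python3 go.py 0.4877 0.2024 0.116 94.45
```

```text
time_s: 27.92
tcp_pos: [0.4872, 0.2026, 0.1155]
ee_rot: [[-0.079, 0.997, -0.0], [0.997, 0.079, 0.0], [0.0, 0.0, -1.0]]
wrist_force: [0.3, 0.3, 0.1]
gripper_width: 0.205
shift mm [-0.3  0.5 -0.5] turn u [ 0.   -0.    0.01] now [0.4872 0.2026 0.1155] yaw 94.5 F [0.3 0.3 0.1] w 17.8 t 27.92
```

Gripped (17.8 mm). Lift slowly at first.

```bash
python3 -m jog '[[[0,0,-0.001],[0,0,0]],[[0,0,-0.002],[0,0,0]],[[0,0,-0.0035],[0,0,0]],[[0,0,-0.005],[0,0,0]],[[0,0,-0.007],[0,0,0]],[[0,0,-0.009],[0,0,0]],[[0,0,-0.011],[0,0,0]],[[0,0,-0.013],[0,0,0]],[[0,0,-0.0145],[0,0,0]],[[0,0,-0.015],[0,0,0]]]'; python3 go.py 0.4877 0.2024 0.2 94.45;python3 - <<'E'
from h import *
p,d=r.capture("side"); P=world(d,"side",np.ones(d.shape,bool))
m=(P[:,0]>.36)&(P[:,0]<.63)&(P[:,1]>0.02)&(P[:,1]<.40)&(P[:,2]>.073)&(P[:,2]<.09)
Q=P[m]; A=np.c_[Q[:,:2]-Q[:,:2].mean(0),np.ones(len(Q))]; 
print(len(Q),rect(Q),np.linalg.lstsq(A,Q[:,2],rcond=None)[0])
E
```

```text
time_s: 28.75
tcp_pos: [0.4873, 0.2027, 0.1309]
ee_rot: [[-0.079, 0.997, 0.0], [0.997, 0.079, 0.0], [0.0, 0.0, -1.0]]
wrist_force: [-0.1, 0.2, -7.3]
gripper_width: 0.2
shift mm [ -0.3   0.4 -69.1] turn u [ 0.01 -0.    0.01] now [0.4873 0.2027 0.1309] yaw 94.5 F [-0.1  0.2 -7.3] w 17.4 t 28.75
1916 (array([489.3, 202.9]), array([205.3, 344.6]), 4.39) [-0.00069027  0.00258852  0.08388271]
```

Level (under 0.3°) and off the bench. Lifting the rest.

```bash
python3 -m jog '[[[0,0,-0.002],[0,0,0]],[[0,0,-0.006],[0,0,0]],[[0,0,-0.014],[0,0,0]],[[0,0,-0.024],[0,0,0]],[[0,0,-0.035],[0,0,0]],[[0,0,-0.046],[0,0,0]],[[0,0,-0.056],[0,0,0]],[[0,0,-0.063],[0,0,0]],[[0,0,-0.067],[0,0,0]],[[0,0,-0.069],[0,0,0]]]'; python3 -m jog '[[[0,0,0],[0,0,0]],[[0,0,0],[0,0,0]],[[0,0,0],[0,0,0]],[[0,0,0],[0,0,0]],[[0,0,0],[0,0,0]],[[0,0,0],[0,0,0]],[[0,0,0],[0,0,0]],[[0,0,0],[0,0,0]],[[0,0,0],[0,0,0]],[[0,0,0],[0,0,0]]]' ; python3 -m jog '[[[0,0,0],[0,0,0]],[[0,0,0],[0,0,0]],[[0,0,0],[0,0,0]],[[0,0,0],[0,0,0]],[[0,0,0],[0,0,0]],[[0,0,0],[0,0,0]],[[0,0,0],[0,0,0]],[[0,0,0],[0,0,0]],[[0,0,0],[0,0,0]],[[0,0,0],[0,0,0]]]' ;python3 -m jog '[[[0,0,0],[0,0,0]],[[0,0,0],[0,0,0]],[[0,0,0],[0,0,0]],[[0,0,0],[0,0,0]],[[0,0,0],[0,0,0]],[[0,0,0],[0,0,0]],[[0,0,0],[0,0,0]],[[0,0,0],[0,0,0]],[[0,0,0],[0,0,0]],[[0,0,0],[0,0,0]]]' ; python3 - <<'E'
from h import *
for n in("side","top"):
    p,d=r.capture(n); P=world(d,n,np.ones(d.shape,bool))
    cv2.imwrite(f'pics/{n}7.png',p)
    m=(P[:,0]>.36)&(P[:,0]<.63)&(P[:,1]>0.02)&(P[:,1]<.40)&(P[:,2]>.138)&(P[:,2]<.16)
    Q=P[m]; A=np.c_[Q[:,:2]-Q[:,:2].mean(0),np.ones(len(Q))]; 
    print(len(Q),rect(Q),np.linalg.lstsq(A,Q[:,2],rcond=None)[0])
    for o in r.cut_out("amber_mid",n):
        T=world(d,n,o["region"]); T=T[abs(T[:,2]-.05)<.005]; print(o["confidence"],rect(T) if len(T)>5 else 0)
E
```

```text
time_s: 29.63
tcp_pos: [0.4874, 0.2028, 0.2005]
ee_rot: [[-0.079, 0.997, 0.001], [0.997, 0.079, 0.001], [0.001, 0.001, -1.0]]
wrist_force: [1.1, 0.3, -7.9]
gripper_width: 0.206
time_s: 30.47
tcp_pos: [0.4872, 0.2027, 0.1995]
ee_rot: [[-0.079, 0.997, -0.0], [0.997, 0.079, 0.0], [0.0, -0.0, -1.0]]
wrist_force: [-0.3, 0.5, -8.0]
gripper_width: 0.205
time_s: 31.3
tcp_pos: [0.4872, 0.2026, 0.1996]
ee_rot: [[-0.079, 0.997, 0.0], [0.997, 0.079, -0.0], [-0.0, 0.0, -1.0]]
wrist_force: [0.3, 0.4, -7.4]
gripper_width: 0.206
time_s: 32.13
tcp_pos: [0.4872, 0.2026, 0.1995]
ee_rot: [[-0.079, 0.997, -0.0], [0.997, 0.079, -0.0], [-0.0, -0.0, -1.0]]
wrist_force: [-0.5, -0.4, -8.1]
gripper_width: 0.203
2723 (array([489.2, 202.2]), array([204.9, 346.1]), 4.5) [-0.00238079  0.00259979  0.15083408]
0.19 0
1517 (array([486.4, 201.5]), array([204.9, 344.5]), 4.47) [-0.00306248 -0.00156125  0.15224383]
0.9 (array([ 591.8, -281.4]), array([56.5, 36.7]), 14.25)
```

View pics/side7.png

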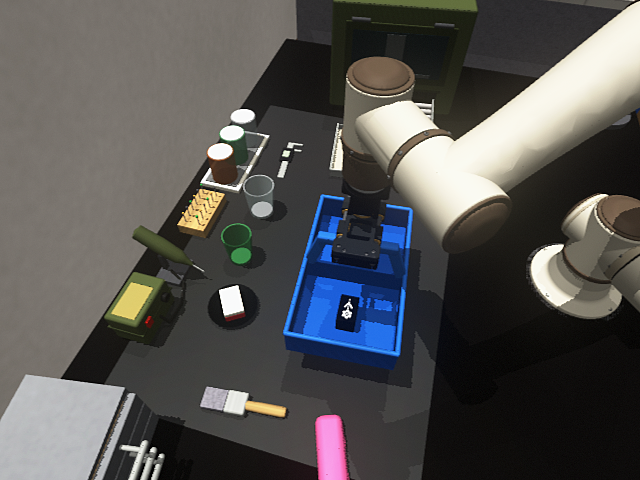

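View pics/top7.png

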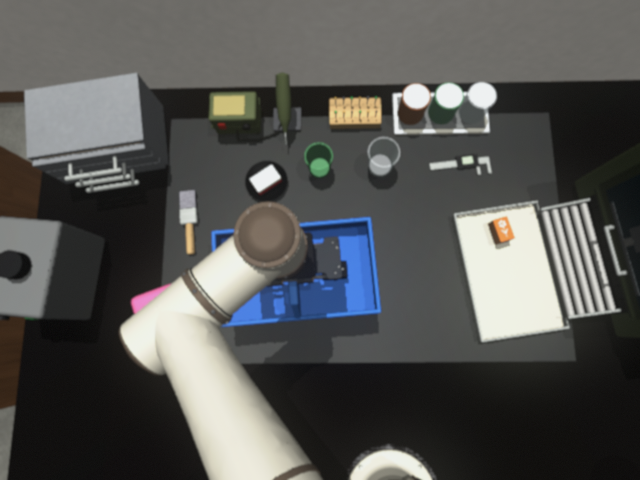

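The caddy hangs level, tilted about 0.003 rad, with its underside about 85 mm up. The piece at (346,312) is face up, and the amber piece at (501,230) in the top view has not moved. Handing in.

```bash
python3 -c "
from station import r
r.finish_job()"
```

```text
the job is handed in; nothing more can be done
```

I put both black pieces in the blue caddy, one in the middle of each compartment and engraved face up. I then lifted the caddy by the middle of its handle and handed the job in while holding it there. The hand-in gave no verdict, as expected.

- **Pieces:** each was lowered until the wrist felt the floor (3–5 N) before I let go. The pictures taken after letting go, before the lift, show both face up. In the last pictures the gripper hides most of the second piece, so its pose in the air was not checked again.
- **Caddy:** at the last check its underside was about 85 mm above the bench and its tilt about 0.003 rad. The lifted weight was steady at about 8 N, which matches the caddy and two pieces. It was held still for about 2.5 s before hand-in.
- **Amber piece:** it measured within 1 mm of its starting place in the top camera. The side camera's finding of it was too weak (0.19) to use.
- **Other things on the bench:** they look unmoved in the last pictures, but I did not measure them; the arm partly hides the pink case in the top view.

The two cameras disagree by about 3 mm along x. I used the average, and no grasp or placement needed mending.

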